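# Run-check a linear slide and park it on its tight spot

## Task

Check the small linear slide on the bench for a tight spot. First put the eraser and the bobbin that lie on its rail into the green bin; then slowly stroke the carriage by its black knob fully home against the red stop and from there the whole way to the black stop, watching the orange flag, which leans over where the guide is tight. Finally bring the carriage back to the place where the flag leaned furthest and leave it standing there, without shifting the things around the slide.

Things in the scene. Friction and masses are not known exactly. Their poses are not given: they have to be found in the camera images.
- slide: Linear slide fixed to the bench: aluminium bed 100 x 380 x 12 mm with a flat steel rail 56 mm wide on it, whose top lies 30 mm above the bench. Origin: centre of the underside; the rail runs along its y axis. A red stop block stands at the +y end, a black one at the -y end (74 mm wide, 22 mm long, tops 54 mm high, centred 171 mm from the origin; rubber buffers reach in to 154 mm).
- carriage (a joint): Position of the carriage along the slide's y axis in m: 0 in the middle, +0.124 touching the red stop, -0.124 touching the black stop. The grey carriage is 86 mm wide, 60 mm long, its top 51 mm above the bench. It runs with about 3 N of friction, a little more at the tight spot, and stays where it is left. It is meant to be moved slowly, about 0.1 m/s, and never faster than 0.3 m/s.
- knob (a point): Point on the axis of the carriage's upright black cylindrical knob (18 mm across), 74 mm above the bench; the knob rises from 54 to 89 mm above the bench. It stands 8 mm to the slide's +x side of the carriage's middle.
- feeler (a joint): Lean of the orange flag in rad: 0 upright. Near the guide's one tight spot (not visible, anywhere from -0.09 to +0.09 m of carriage position) it leans towards the red stop, rising to about 0.4 rad and falling again over about 30 mm of carriage travel; greatest near the middle of that stretch.
- eraser: White eraser with a blue sleeve, 20 x 42 x 12 mm (x, y, z), origin at the centre of its underside; lies flat on the rail on one side of the carriage, its long side roughly along the rail.
- bobbin: Small bobbin with black flanges and copper-coloured winding, 31 mm across, 24 mm high, standing on the rail on the other side of the carriage; origin at the centre of its underside.
- parts_bin: Green open-topped bin, 148 x 111 x 64 mm (x, y, z), fixed; origin at the centre of its underside. Inner floor 134 x 94 mm, 3 mm above the bench; walls 62 mm high, the front one (-x) 30 mm. It stands behind the slide, either to the left or to the right of the dip circle.
- dip_circle: Dip circle: white ring instrument on a black stand, 141 x 211 x 119 mm (x, y, z), origin at the centre of its underside; stands behind the slide beside the bin, must not be shifted.
- film_can: Cream film can standing upright in front of the slide, 32 mm across, 50 mm high, origin at its centre; must not be shifted.
- fuse_box: Grey fuse box, 57 x 74 x 25 mm, in front of the slide, origin at the centre of its underside; must not be shifted.
- weight_0: Brass slotted weight, 33 mm across, 10 mm high, beyond the black end of the slide, origin at the centre of its underside; must not be shifted.
- flag (a point): Centre of the orange flag (20 x 16 mm, on a thin upright rod) when upright, 72 mm above the bench, on the carriage's side that faces the slide's -x, 58 mm from the knob's axis. A gripper that closes along the rail clears it.

How it is judged:
On the way, in this order (a step that is already met when the one before it is completed fails the run):
1. the eraser and the bobbin lie in the green bin (x of eraser in the frame of parts_bin between -0.066 and 0.066 m and y of eraser in the frame of parts_bin between -0.047 and 0.047 m and height (world z) of each of eraser, bobbin below 0.045 m and x of bobbin in the frame of parts_bin between -0.066 and 0.066 m and y of bobbin in the frame of parts_bin between -0.047 and 0.047 m), for 0.2 s.
2. the carriage is home against the red stop (within 5 mm) (value of joint carriage above 0.119 m), for 0.05 s.
3. the carriage is home against the black stop (within 5 mm) (value of joint carriage below -0.119 m), for 0.05 s.
At the end, for the whole second after the job is handed in: The carriage stands still on the tight spot with the flag leaning more than 0.3 rad, and the eraser and the bobbin lie inside the green bin (all of step 1 and value of joint feeler above 0.3 rad and velocity of joint carriage between -0.005 and 0.005 m/s); the robot touches nothing.
It fails at once if the carriage is shoved faster than 0.3 m/s (velocity of joint carriage above 0.3 m/s or velocity of joint carriage below -0.3 m/s).
It fails at once if the film can, fuse box, brass weight or dip circle is shifted by more than 20 mm (distance of any of film_can, fuse_box, weight_0, dip_circle from where it was at the start of the episode above 0.02 m).
It also fails if it takes over 72 s, if anything falls off the work surface, if the arm or the gripper's body presses on something with over 40 N, if the wrist force passes 120 N, or if a joint passes its speed limit or range.

## Robot

A 6-joint arm with a two-finger parallel gripper is mounted at the origin on a cart in front of the work surface, level with it; the furniture and walls round the work are solid. World frame = base frame: x ahead of the robot, y to its left, z up, the work surface at z = 0. Lengths are in m, angles in rad, forces in N, time in s.
With the tool pointing down it reaches from about 0.35 to 0.775 m from the base axis. Payload 7.3 kg.
Tool frame: the origin (TCP) lies on the centre line of the jaws, within the pads' length; the fingertips stand tip_reach ahead of it and the grasp point (between the pads) lies 6 mm ahead of it (tip_reach is the distance from the TCP to the fingertips, in m); x points along the fingers, y is the direction in which the jaws open and shut, and the axes are right-handed (so a half turn about x gives the same grasp; the last joint's range is limited). The gripper opens to 92 mm and grips with 3 to 60 N. Pads are 19 mm wide; open, the fingers measure 130 mm over their backs; the gripper's body (75 mm by 190 mm) begins 47 mm behind the grasp point.
Start: joints at [-1.329, 0.342, 1.524, -0, 1.275, -0.146], TCP at [0.199, -0.486, 0.252] pointing down, gripper open.
Joint ranges: [-2.53, 2.53], [-0.77, 2.02], [0.04, 2.7], [-1, 4.14], [0.28, 2.66], [-3.11, 3.11]. Speed limits (rad/s): [2.57, 2.57, 3.14, 3.14, 3.14, 3.14].

## Interface

Orientations are given as [roll, pitch, yaw] about the fixed x, y, z axes, in that order (R = Rz(yaw) Ry(pitch) Rx(roll)).
In Python, from cell import observe, read_camera, get_calibration, hand_in, tip_reach gives the robot as it stands. The module is installed in compiled form; this text tells all that it offers.
- The arm moves only by the shell command python3 -m crank 'ROWS' [FORCE]. ROWS is JSON, a list of rows, each an object of numbers: "fingers": the opening, from -1 (shut) to 1 (fully open); "tx", "ty", "tz": the shift along the tool's x, y, z in units of 40 mm (1.0 is 40 mm); "roll": the turn about the tool's x in units of 10 degrees (1.0 is 10 degrees). In form: [{"fingers": .., "tx": .., "ty": .., "tz": .., "roll": ..}, ...]. A call has exactly 8 rows; each row is the pose to reach, as a shift and turn from the pose commanded when the call began, along the tool's axes at that moment; what a row does not reach only later rows make up. A row lasts 1/8 s, in which the tool goes at most 62.5 mm and 10.7 degrees, less where a joint would pass 70% of its speed; a pose out of reach is approached as far as the arm can. A call with a gripper value outside its range is refused whole. The fingers move at their own pace and stop on an object; FORCE is the grip in N (left out, the last holds). Time passes only in rows, so rows that repeat a pose let the fingers close, or fill a call up. It gives the time, the measured TCP pose, the force and the opening at its end, in the units of the state.
- observe(): the state, without advancing time (a new reading comes with each control period).
- read_camera(name): name is "scene" or "top"; returns (picture, depth): 480x640x3 uint8, red, green, blue; 480x640 float32, m along the optical axis (not along the pixel's ray), 0 where there is no reading.
- get_calibration(name): a dict with "vertical_fov" (degrees; the focal length in pixels is half the picture's height over the tangent of half this angle, whatever the lens; pixels are square), "cx", "cy" (the principal point, pixels), "dist_coeffs" ([k1, k2, p1, p2, k3] as OpenCV has them; the pictures are not rectified), "pose" (4x4, takes a point from camera to world coordinates). Camera axes: x right, y down, z forward; pixel columns grow to the right and rows downward; lengths in m; the calibration is good to about 2 mm. A picture is of the moment at which its call begins. get_calibration takes no time and is no camera call.
- hand_in(): hands the job in, once; it reports no verdict.
The state is a dict: "time": time; "qpos": joint angles; "qvel": joint speeds; "joint_efforts": joint torques, N m; "tool_pos": TCP position; "tool_rot": TCP orientation; "contact_force": force on the tool from outside, world axes, zero at the start; "torque": the same for the moment, N m; "opening": finger opening in m.
Only numpy, scipy, OpenCV 4.12 (cv2) and the standard library are available. Lean on these libraries where they do the work, as an engineer would, in place of code of your own. Each camera call takes 0.05 s, during which the arm holds its last target. There are 200 camera calls.

## Working session

There is one attempt and no reset: what is moved stays moved. The work goes in short steps, Python scripts to look and compute and a shell command to move; the robot and the scene stay as the last step left them, time stands still between calls to the robot, and variables do not carry over. Pictures are saved under pics/ and viewed, about 8 in all and at most 12, crops included, and the job is handed in when it is done.

```bash
mkdir -p pics && cat > h.py <<'E'
import numpy as np, cv2
from cell import observe, read_camera, get_calibration, hand_in, tip_reach
def KD(n):
    c=get_calibration(n); f=240/np.tan(np.radians(c["vertical_fov"])/2)
    return np.array([[f,0,c["cx"]],[0,f,c["cy"]],[0,0,1]]),np.array(c["dist_coeffs"],float),np.array(c["pose"])
def ray(n,u,v):
    K,D,T=KD(n); p=cv2.undistortPoints(np.array([[[u,v]]],float),K,D)[0,0]
    return T[:3,3],T[:3,:3]@np.array([p[0],p[1],1])
def at_z(n,u,v,z):
    o,d=ray(n,u,v); return o+d*(z-o[2])/d[2]
def at_d(n,u,v,dep):
    o,d=ray(n,u,v); m=dep[int(v)-1:int(v)+2,int(u)-1:int(u)+2]; m=m[m>0]
    return o+d*(np.median(m) if len(m) else np.nan)
def tri(n1,p1,n2,p2):
    (o1,d1),(o2,d2)=ray(n1,*p1),ray(n2,*p2)
    s=np.linalg.lstsq(np.c_[d1,-d2],o2-o1,rcond=None)[0]
    a,b=o1+d1*s[0],o2+d2*s[1]; return (a+b)/2,np.linalg.norm(a-b)
def snap(n):
    p,d=read_camera(n); np.save(f"{n}_p.npy",p); np.save(f"{n}_d.npy",d); return p,d
E
python3 - <<'E'
from h import *
np.set_printoptions(precision=4,suppress=True)
for n in("scene","top"):
    p,d=snap(n); cv2.imwrite(f"pics/{n}0.png",p[:,:,::-1]); print(n,KD(n)[0][0,0],KD(n)[2])
print(tip_reach if not callable(tip_reach) else tip_reach()); print(observe())
E
```

```text
scene 564.0580949706402 [[-0.7637 -0.4585  0.4545  0.0696]
 [-0.6455  0.5523 -0.5275  0.515 ]
 [-0.0091 -0.6962 -0.7178  0.7836]
 [ 0.      0.      0.      1.    ]]
top 466.8683291054443 [[-0.0023 -0.9834  0.1815  0.3767]
 [-0.9998 -0.0014 -0.02   -0.0142]
 [ 0.0199 -0.1815 -0.9832  0.9092]
 [ 0.      0.      0.      1.    ]]
0.025
{'time': 0.1, 'qpos': array([-1.329 ,  0.3427,  1.5249, -0.    ,  1.2754, -0.146 ]), 'qvel': array([ 0.0007,  0.0006, -0.0042,  0.0003,  0.0014,  0.0004]), 'joint_efforts': array([  0.0008, -43.2006, -24.4694,   0.0718,   0.0526,  -0.0001]), 'tool_pos': array([ 0.1985, -0.4857,  0.2511]), 'tool_rot': array([-1.6904,  1.5694,  1.839 ]), 'contact_force': array([1.0725, 0.2573, 0.8364]), 'torque': array([ 0.0369, -0.0296,  0.003 ]), 'opening': 0.09172733074918922}
```

View pics/scene0.png

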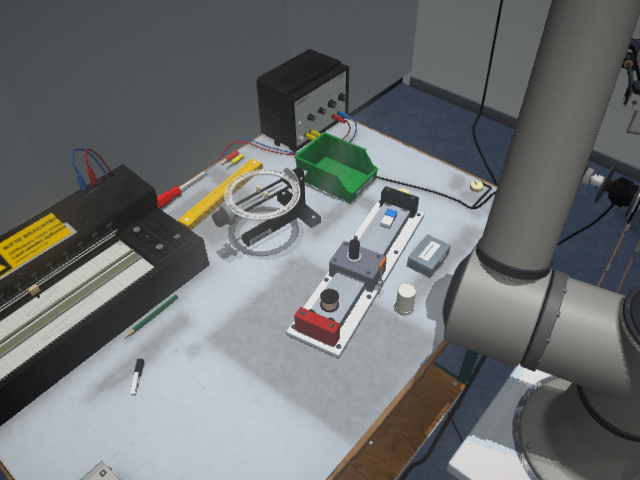

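View pics/top0.png

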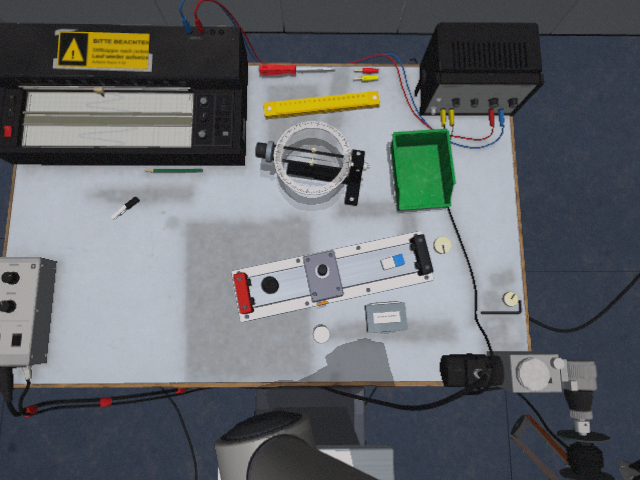

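Scene: slide with the red stop at (318,322) and the black one at (398,197), bobbin (329,298), knob (354,248), eraser (389,217), bin right of the dip circle. Top: red stop (243,293), bobbin (270,285), knob (322,270), eraser (393,262), black stop (422,254), bin (423,170).

```bash
python3 - <<'E'
from h import *
t=np.load("top_p.npy")[:,:,::-1]; s=np.load("scene_p.npy")[:,:,::-1]
a=cv2.resize(t[220:350,225:465],None,fx=3.3,fy=3.3,interpolation=cv2.INTER_CUBIC)
cv2.imwrite("pics/tc.png",a)
b=cv2.resize(s[170:360,270:440],None,fx=3.1,fy=3.1,interpolation=cv2.INTER_CUBIC)
cv2.imwrite("pics/sc.png",b)
np.set_printoptions(precision=4,suppress=True)
td=np.load("top_d.npy"); sd=np.load("scene_d.npy")
for nm,u,v in [("bob",270,285),("knob",322,270),("er",393,262),("red",243,293),("blk",422,254),("can",321,334),("box",386,318),("w",443,245),("binfloor",423,175),("binTL",396,135),("bBR",450,205),("bTR",450,133),("bBL",400,207),("dip",313,160)]: print(nm,at_d("top",u,v,td))
for nm,u,v in [("bob",329,294),("knob",354,239),("er",389,217)]: print("s",nm,at_d("scene",u,v,sd))
E
```

```text
bob [0.4444 0.0667 0.0542]
knob [ 0.4681 -0.0277  0.0869]
er [ 0.4884 -0.1619  0.0402]
red [0.43   0.1154 0.0533]
blk [ 0.5017 -0.2141  0.0535]
can [ 0.3566 -0.0263  0.0494]
box [ 0.385  -0.1483  0.0246]
w [ 0.526  -0.2664  0.0096]
binfloor [ 0.6707 -0.2342  0.0043]
binTL [ 0.7331 -0.1716  0.0596]
bBR [ 0.6093 -0.2872  0.0002]
bTR [ 0.7627 -0.2949  0.0009]
bBL [ 0.5974 -0.1804  0.0299]
dip [ 0.6711 -0.0114  0.0891]
s bob [0.4475 0.0643 0.0528]
s knob [ 0.4732 -0.034   0.089 ]
s er [ 0.486  -0.1614  0.0408]
```

View pics/tc.png

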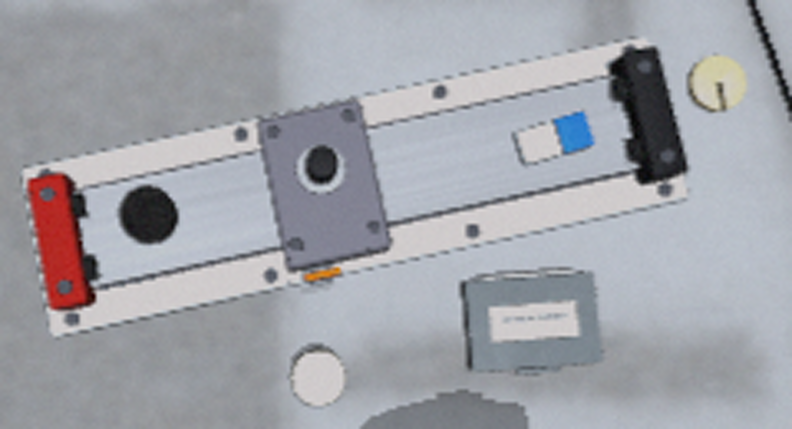

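View pics/sc.png

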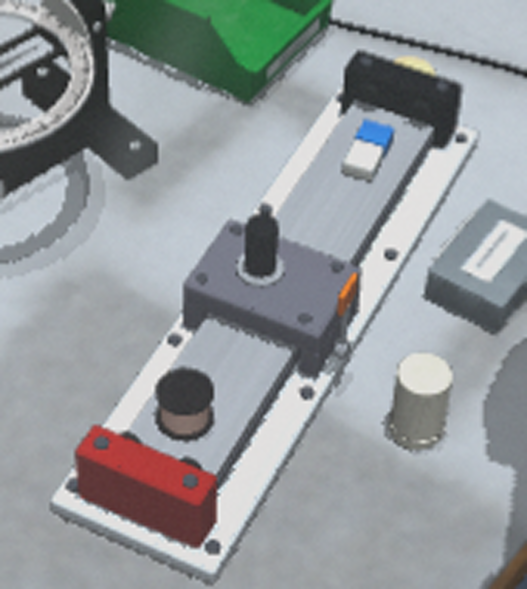

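Top crop: bobbin centre (149,214), eraser corners about (514,133), (583,112), (593,148), (524,165), knob top about (322,160), bed corners (22,172), (640,38), (687,198), (52,335). In the scene crop, the bobbin top is at (185,390), the eraser top at (369,147) and the knob top at (264,213).

```bash
python3 - <<'E'
from h import *
np.set_printoptions(precision=4,suppress=True)
T=lambda x,y:(225+(x+.5)/3.3-.5,220+(y+.5)/3.3-.5); S=lambda x,y:(270+(x+.5)/3.1-.5,170+(y+.5)/3.1-.5)
for n,t,s in [("bob",(149,214),(185,390)),("er",(553.5,139.5),(369,148)),("knob",(321,160),(264,213))]:
    print(n,*tri("top",T(*t),"scene",S(*s)))
bed=np.array([at_z("top",*T(*c),.012)for c in[(22,172),(640,38),(687,198),(52,335)]]); print(bed, bed.mean(0))
v=(bed[0]+bed[3]-bed[1]-bed[2])/2; print("len",np.linalg.norm(v),"rail dir deg from +y",np.degrees(np.arctan2(-v[0],v[1])))
e=[at_z("top",*T(*c),.042)for c in[(514,133),(583,112),(593,148),(524,165)]]; ec=np.mean(e,0)
v2=e[0]-e[1]+e[3]-e[2]; print("er",ec,np.linalg.norm(v2)/2,"deg",np.degrees(np.arctan2(-v2[0],v2[1])))
o=observe(); from scipy.spatial.transform import Rotation as R
print(R.from_euler("xyz",o["tool_rot"]).as_matrix())
# bin rim / floor
d=np.load("top_d.npy");K,D,P=KD("top")
vv,uu=np.mgrid[120:220,380:470]; xy=cv2.undistortPoints(np.stack([uu.ravel(),vv.ravel()],1).astype(float)[:,None],K,D)[:,0]
z=d[120:220,380:470].ravel(); W=(np.c_[xy,np.ones(len(xy))]*z[:,None])@P[:3,:3].T+P[:3,3]
p=np.load("top_p.npy")[120:220,380:470].reshape(-1,3).astype(int); g=(p[:,1]>p[:,0]+40)&(p[:,1]>p[:,2]+30)
for nm,m in [("rim",g&(W[:,2]>.056)&(W[:,2]<.07)),("floor",g&(W[:,2]<.008))]:
    r=cv2.minAreaRect(W[m,:2].astype(np.float32)); print(nm,m.sum(),r, W[m].mean(0))
E
```

```text
bob [0.445  0.0669 0.0535] 0.0006978318188651187
er [ 0.4879 -0.1615  0.0387] 0.002034990146366292
knob [ 0.4689 -0.0281  0.0983] 0.0027805804354272073
[[ 0.4731  0.1452  0.012 ]
 [ 0.5531 -0.2189  0.012 ]
 [ 0.4578 -0.2427  0.012 ]
 [ 0.3798  0.125   0.012 ]] [ 0.466  -0.0479  0.012 ]
len 0.3743341656769159 rail dir deg from +y 12.183377945086221
er [ 0.4884 -0.1605  0.042 ] 0.04110748534865558 deg 15.364473783536612
[[-0.0004  0.3782 -0.9257]
 [ 0.0013 -0.9257 -0.3782]
 [-1.     -0.0014 -0.0002]]
rim 548 ((0.6858366131782532, -0.22169506549835205), (0.11399924755096436, 0.11172642558813095), 3.5815787315368652) [ 0.7054 -0.2209  0.062 ]
floor 2588 ((0.6891818642616272, -0.24076423048973083), (0.16340427100658417, 0.11685463786125183), 2.2602171897888184) [ 0.6709 -0.2279  0.003 ]
```

```bash
cat >> h.py <<'E'
from scipy.spatial.transform import Rotation as R
def go(x,y,z,yaw):
    "rows units from the present pose to TCP (x,y,z), tool y axis at world angle yaw (deg)"
    o=observe(); M=R.from_euler("xyz",o["tool_rot"]).as_matrix()
    d=M.T@(np.array([x,y,z])-o["tool_pos"])/.04; y0=np.degrees(np.arctan2(M[1,1],M[0,1]))
    dy=(yaw-y0+180)%360-180
    print("t=%.2f"%o["time"],"pos",o["tool_pos"].round(4),"yaw %.1f"%y0,"open %.4f"%o["opening"],"F",o["contact_force"].round(1),"-> tx,ty,tz",d.round(2),"roll %.2f"%(-dy/10))
E
python3 -c "
from h import *
go(.4882,-.161,.12,15.4)"
```

```text
t=0.10 pos [ 0.1985 -0.4857  0.2511] yaw -67.8 open 0.0917 F [1.1 0.3 0.8] -> tx,ty,tz [ 3.29 -4.77 -9.77] roll -8.32
```

```bash
python3 -m crank '[{"fingers":0.3,"tx":0,"ty":-0.6,"tz":-1.3,"roll":-1},{"fingers":0.3,"tx":0,"ty":-1.2,"tz":-2.6,"roll":-2},{"fingers":0.3,"tx":0,"ty":-1.9,"tz":-3.9,"roll":-3},{"fingers":0.3,"tx":0,"ty":-2.5,"tz":-5.2,"roll":-4},{"fingers":0.3,"tx":0.2,"ty":-3.1,"tz":-6.5,"roll":-5},{"fingers":0.3,"tx":0.5,"ty":-3.8,"tz":-7.7,"roll":-6},{"fingers":0.3,"tx":1,"ty":-4.4,"tz":-8.9,"roll":-7},{"fingers":0.3,"tx":1.6,"ty":-4.77,"tz":-9.77,"roll":-8}]' 10; python3 -c "
from h import *
go(.4882,-.161,.12,15.4)"
```

```text
time: 1.1
tool_pos: [0.4894, -0.1596, 0.1872]
tool_rot: [1.004, 1.57, -0.347]
contact_force: [-0.4, -1.1, -1.5]
opening: 0.0594
t=1.10 pos [ 0.4894 -0.1596  0.1872] yaw 12.6 open 0.0594 F [-0.4 -1.1 -1.5] -> tx,ty,tz [ 1.68 -0.04  0.03] roll -0.28
```

```bash
python3 -m crank '[{"fingers":0.2,"tx":1,"ty":-0.04,"tz":0.03,"roll":-0.28},{"fingers":0.2,"tx":2,"ty":-0.04,"tz":0.03,"roll":-0.28},{"fingers":0.2,"tx":2.8,"ty":-0.04,"tz":0.03,"roll":-0.28},{"fingers":0.2,"tx":3.1,"ty":-0.04,"tz":0.03,"roll":-0.28},{"fingers":0.2,"tx":3.25,"ty":-0.04,"tz":0.03,"roll":-0.28},{"fingers":0.2,"tx":3.25,"ty":-0.04,"tz":0.03,"roll":-0.28},{"fingers":-1,"tx":3.25,"ty":-0.04,"tz":0.03,"roll":-0.28},{"fingers":-1,"tx":3.25,"ty":-0.04,"tz":0.03,"roll":-0.28}]' 10;python3 -m crank '[{"fingers":-1},{"fingers":-1},{"fingers":-1},{"fingers":-1,"tx":-0.3},{"fingers":-1,"tx":-1},{"fingers":-1,"tx":-2},{"fingers":-1,"tx":-2.5},{"fingers":-1,"tx":-2.5}]'; python3 -c "
from h import *
go(.66,-.228,.14,5)"
```

```text
time: 2.1
tool_pos: [0.4873, -0.1634, 0.0585]
tool_rot: [0.8, 1.569, -0.509]
contact_force: [-0.4, -0.8, -0.5]
opening: 0.0397
t=2.10 pos [ 0.4873 -0.1634  0.0585] yaw 15.0 open 0.0397 F [-0.4 -0.8 -0.5] -> tx,ty,tz [-2.03  3.75  2.68] roll 1.00invalid input at $[0]: expected keys fingers, tx, ty, tz, roll
```

```bash
python3 -m crank '[{"fingers":-1,"tx":0.02,"ty":0,"tz":0,"roll":0},{"fingers":-1,"tx":0.02,"ty":0,"tz":0,"roll":0},{"fingers":-1,"tx":0.02,"ty":0,"tz":0,"roll":0},{"fingers":-1,"tx":0.02,"ty":0,"tz":0,"roll":0},{"fingers":-1,"tx":-0.3,"ty":0,"tz":0,"roll":0},{"fingers":-1,"tx":-1.0,"ty":0,"tz":0,"roll":0},{"fingers":-1,"tx":-1.8,"ty":0,"tz":0,"roll":0},{"fingers":-1,"tx":-2.2,"ty":0,"tz":0,"roll":0}]'; python3 -c "
from h import *
go(.66,-.228,.14,5)"
```

```text
time: 3.1
tool_pos: [0.4875, -0.1634, 0.1482]
tool_rot: [0.818, 1.568, -0.491]
contact_force: [1.0, -0.8, -0.8]
opening: 0.0203
t=3.10 pos [ 0.4875 -0.1634  0.1482] yaw 15.0 open 0.0203 F [ 1.  -0.8 -0.8] -> tx,ty,tz [0.22 3.75 2.68] roll 1.00
```

```bash
python3 -c "
from h import *
go(.655,-.226,.048,5)"; 
```

```text
t=3.10 pos [ 0.4875 -0.1634  0.1482] yaw 15.0 open 0.0203 F [ 1.  -0.8 -0.8] -> tx,ty,tz [2.52 3.63 2.59] roll 1.00
```

```bash
python3 -m crank '[{"fingers":-1,"tx":0,"ty":1.2,"tz":0.86,"roll":0.3},{"fingers":-1,"tx":0,"ty":2.4,"tz":1.7,"roll":0.6},{"fingers":-1,"tx":0.1,"ty":3.4,"tz":2.4,"roll":1},{"fingers":-1,"tx":0.7,"ty":3.63,"tz":2.59,"roll":1},{"fingers":-1,"tx":1.7,"ty":3.63,"tz":2.59,"roll":1},{"fingers":-1,"tx":2.3,"ty":3.63,"tz":2.59,"roll":1},{"fingers":-1,"tx":2.45,"ty":3.63,"tz":2.59,"roll":1},{"fingers":-1,"tx":2.5,"ty":3.63,"tz":2.59,"roll":1}]'; python3 -m crank '[{"fingers":-0.3,"tx":0,"ty":0,"tz":0,"roll":0},{"fingers":-0.3,"tx":0,"ty":0,"tz":0,"roll":0},{"fingers":-0.3,"tx":0,"ty":0,"tz":0,"roll":0},{"fingers":-0.3,"tx":-0.5,"ty":0,"tz":0,"roll":0},{"fingers":-0.3,"tx":-1.5,"ty":0,"tz":0,"roll":0},{"fingers":-0.3,"tx":-2.5,"ty":0,"tz":0,"roll":0},{"fingers":-0.3,"tx":-2.6,"ty":0,"tz":0,"roll":0},{"fingers":-0.3,"tx":-2.6,"ty":0,"tz":0,"roll":0}]'; python3 -c "
from h import *
p,d=snap('top'); cv2.imwrite('pics/t1.png',cv2.resize(p[110:350,225:475,::-1],None,fx=2.4,fy=2.4))
go(.4455,.0665,.15,12.2)"
```

```text
time: 4.1
tool_pos: [0.6544, -0.2258, 0.0467]
tool_rot: [0.972, 1.57, -0.511]
contact_force: [0.5, -0.1, 0.9]
opening: 0.0202
time: 5.1
tool_pos: [0.654, -0.2256, 0.1506]
tool_rot: [0.965, 1.57, -0.518]
contact_force: [0.0, 0.7, -0.6]
opening: 0.0322
t=5.15 pos [ 0.6535 -0.2254  0.1494] yaw 5.0 open 0.0322 F [ 0.5 -0.7 -0.4] -> tx,ty,tz [-0.01 -4.54 -7.72] roll -0.72
```

View pics/t1.png

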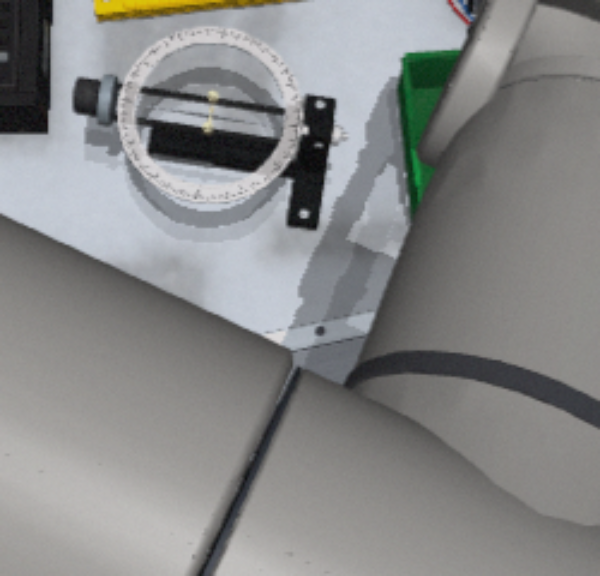

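The arm hides the bin interior; the dip circle is untouched. On to the bobbin, and I'll look into the bin from there.

```bash
python3 -m crank '[{"fingers":-0.3,"tx":-0.5,"ty":-0.6,"tz":-1,"roll":0},{"fingers":0.3,"tx":-0.5,"ty":-1.3,"tz":-2.2,"roll":-0.2},{"fingers":0.3,"tx":-0.5,"ty":-2,"tz":-3.4,"roll":-0.4},{"fingers":0.3,"tx":-0.5,"ty":-2.7,"tz":-4.6,"roll":-0.72},{"fingers":0.3,"tx":-0.5,"ty":-3.4,"tz":-5.8,"roll":-0.72},{"fingers":0.3,"tx":-0.4,"ty":-4.1,"tz":-7,"roll":-0.72},{"fingers":0.3,"tx":0,"ty":-4.5,"tz":-7.7,"roll":-0.72},{"fingers":0.3,"tx":0.4,"ty":-4.54,"tz":-7.72,"roll":-0.72}]'; python3 -c "
from h import *
p,d=snap('top'); cv2.imwrite('pics/t2.png',cv2.resize(p[110:350,225:475,::-1],None,fx=2.4,fy=2.4))
go(.4455,.0665,.062,12.2)"
```

```text
time: 6.15
tool_pos: [0.4438, 0.0679, 0.1326]
tool_rot: [-1.858, 1.568, 3.07]
contact_force: [0.3, 0.1, 0.1]
opening: 0.0597
t=6.20 pos [0.4432 0.0672 0.1308] yaw 12.3 open 0.0596 F [-0.9 -0.8 -1. ] -> tx,ty,tz [1.72 0.06 0.03] roll 0.01
```

View pics/t2.png

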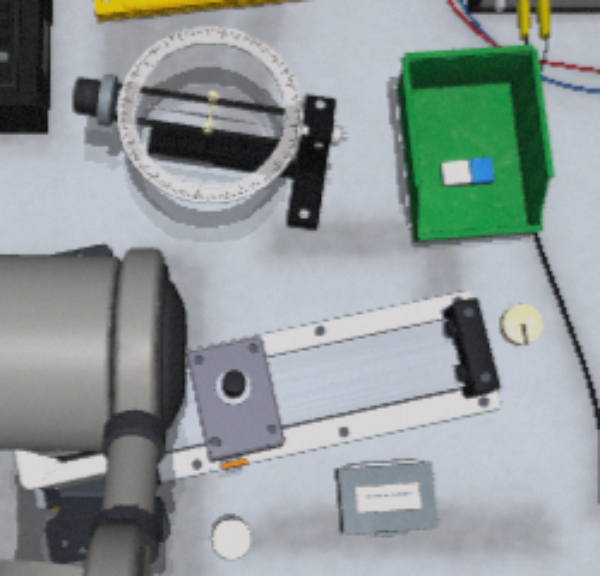

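The eraser lies in the bin at crop (467,172); everything else is in place. Next, grasp the bobbin.

```bash
python3 -m crank '[{"fingers":0.2,"tx":0.8,"ty":0.06,"tz":0.03,"roll":0},{"fingers":0.2,"tx":1.5,"ty":0.06,"tz":0.03,"roll":0},{"fingers":0.2,"tx":1.8,"ty":0.06,"tz":0.03,"roll":0},{"fingers":0.2,"tx":1.85,"ty":0.06,"tz":0.03,"roll":0},{"fingers":-1,"tx":1.85,"ty":0.06,"tz":0.03,"roll":0},{"fingers":-1,"tx":1.85,"ty":0.06,"tz":0.03,"roll":0},{"fingers":-1,"tx":1.85,"ty":0.06,"tz":0.03,"roll":0},{"fingers":-1,"tx":1.85,"ty":0.06,"tz":0.03,"roll":0}]' 10; python3 -m crank '[{"fingers":-1,"tx":0,"ty":0,"tz":0,"roll":0},{"fingers":-1,"tx":-0.3,"ty":0,"tz":0,"roll":0},{"fingers":-1,"tx":-1,"ty":0,"tz":0,"roll":0},{"fingers":-1,"tx":-2,"ty":0,"tz":0,"roll":0},{"fingers":-1,"tx":-2.5,"ty":0,"tz":0,"roll":0},{"fingers":-1,"tx":-2.8,"ty":0,"tz":0,"roll":0},{"fingers":-1,"tx":-2.8,"ty":0,"tz":0,"roll":0},{"fingers":-1,"tx":-2.8,"ty":0,"tz":0,"roll":0}]'; python3 -c "
from h import *
go(.685,-.222,.06,5)"
```

```text
time: 7.2
tool_pos: [0.4488, 0.0655, 0.0602]
tool_rot: [1.074, 1.57, -0.284]
contact_force: [-0.8, 0.4, 4.4]
opening: 0.0281
time: 8.2
tool_pos: [0.4481, 0.0655, 0.1709]
tool_rot: [-1.761, 1.569, -3.119]
contact_force: [-0.8, -0.3, -0.7]
opening: 0.0275
t=8.20 pos [0.4481 0.0655 0.1709] yaw 12.2 open 0.0275 F [-0.8 -0.3 -0.7] -> tx,ty,tz [2.76 4.27 8.28] roll 0.72
```

```bash
python3 -c "
from h import *
p,d=snap('scene'); cv2.imwrite('pics/s1.png',cv2.resize(p[170:370,260:440,::-1],None,fx=3,fy=3))"
```

```text
(no output)
```

View pics/s1.png

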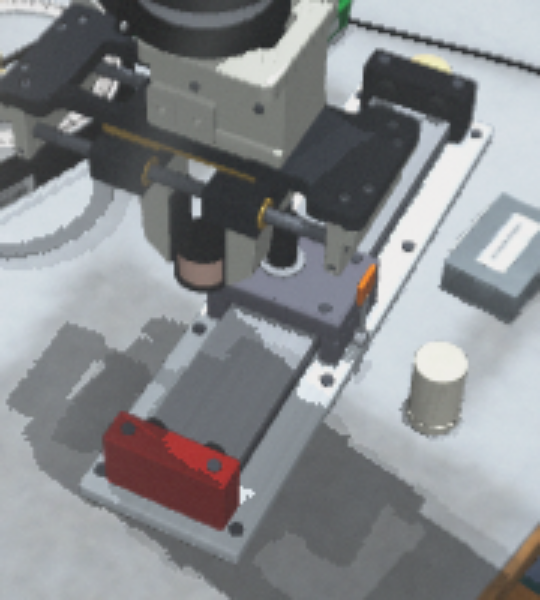

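The bobbin is held between the pads at (200,265), and the rail is clear.

```bash
python3 -m crank '[{"fingers":-1,"tx":-0.3,"ty":0.5,"tz":1,"roll":0},{"fingers":-1,"tx":-0.3,"ty":1,"tz":2.2,"roll":0},{"fingers":-1,"tx":-0.3,"ty":1.7,"tz":3.4,"roll":0.2},{"fingers":-1,"tx":-0.3,"ty":2.3,"tz":4.6,"roll":0.4},{"fingers":-1,"tx":-0.3,"ty":2.9,"tz":5.8,"roll":0.7},{"fingers":-1,"tx":-0.3,"ty":3.6,"tz":7,"roll":0.7},{"fingers":-1,"tx":-0.2,"ty":4.27,"tz":8.2,"roll":0.7},{"fingers":-1,"tx":0,"ty":4.3,"tz":8.28,"roll":0.7}]'; python3 -m crank '[{"fingers":-1,"tx":1,"ty":0,"tz":0,"roll":0},{"fingers":-1,"tx":2,"ty":0,"tz":0,"roll":0},{"fingers":-1,"tx":2.65,"ty":0,"tz":0,"roll":0},{"fingers":-1,"tx":2.75,"ty":0,"tz":0,"roll":0},{"fingers":-1,"tx":2.75,"ty":0,"tz":0,"roll":0},{"fingers":-1,"tx":2.75,"ty":0,"tz":0,"roll":0},{"fingers":-0.05,"tx":2.75,"ty":0,"tz":0,"roll":0},{"fingers":-0.05,"tx":2.75,"ty":0,"tz":0,"roll":0}]';python3 -m crank '[{"fingers":-0.05,"tx":0,"ty":0,"tz":0,"roll":0},{"fingers":-0.05,"tx":0,"ty":0,"tz":0,"roll":0},{"fingers":-0.05,"tx":-0.5,"ty":0,"tz":0,"roll":0},{"fingers":-0.05,"tx":-1.5,"ty":0,"tz":0,"roll":0},{"fingers":-0.05,"tx":-2.5,"ty":0,"tz":0,"roll":0},{"fingers":-0.05,"tx":-3,"ty":0,"tz":0,"roll":0},{"fingers":-0.05,"tx":-3,"ty":0,"tz":0,"roll":0},{"fingers":-0.05,"tx":-3,"ty":0,"tz":0,"roll":0}]'; python3 -c "
from h import *
go(.4690,-.0290,.16,-77.8)"
```

```text
time: 9.25
tool_pos: [0.6876, -0.2249, 0.1684]
tool_rot: [-1.747, 1.569, 3.054]
contact_force: [-1.4, 1.0, -0.8]
opening: 0.0277
time: 10.25
tool_pos: [0.6871, -0.2219, 0.0626]
tool_rot: [1.018, 1.57, -0.462]
contact_force: [1.1, 0.1, -0.2]
opening: 0.042
time: 11.25
tool_pos: [0.6864, -0.2216, 0.1811]
tool_rot: [-1.996, 1.57, 2.808]
contact_force: [0.5, 0.6, 0.0]
opening: 0.0438
t=11.25 pos [ 0.6864 -0.2216  0.1811] yaw 5.2 open 0.0438 F [0.5 0.6 0. ] -> tx,ty,tz [ 0.54 -4.97 -5.29] roll 8.30
```

```bash
python3 -m crank '[{"fingers":-0.05,"tx":0,"ty":-0.7,"tz":-0.7,"roll":1},{"fingers":-0.05,"tx":0,"ty":-1.4,"tz":-1.5,"roll":2},{"fingers":0.2,"tx":0,"ty":-2.1,"tz":-2.2,"roll":3},{"fingers":0.2,"tx":0,"ty":-2.8,"tz":-3,"roll":4},{"fingers":0.2,"tx":0,"ty":-3.5,"tz":-3.7,"roll":5},{"fingers":0.2,"tx":0,"ty":-4.2,"tz":-4.5,"roll":6},{"fingers":0.2,"tx":0,"ty":-4.9,"tz":-5.2,"roll":7},{"fingers":0.2,"tx":0.3,"ty":-4.97,"tz":-5.29,"roll":8}]'; python3 -c "
from h import *
p,d=snap('scene'); q,_=snap('top')
cv2.imwrite('pics/m1.png',np.hstack([cv2.resize(p[140:340,260:440,::-1],None,fx=2.4,fy=2.4), cv2.resize(q[110:350,370:470,::-1],None,fx=2,fy=2)]))
go(.4695,-.0295,.072,-77.8)"
```

```text
time: 12.25
tool_pos: [0.4675, -0.0276, 0.1693]
tool_rot: [-0.531, 1.569, 2.872]
contact_force: [0.1, 0.3, -0.2]
opening: 0.0547
t=12.35 pos [ 0.4679 -0.0283  0.1682] yaw -74.8 open 0.0551 F [ 0.3 -0.5  0.3] -> tx,ty,tz [ 2.4   0.04 -0.04] roll 0.30
```

View pics/m1.png

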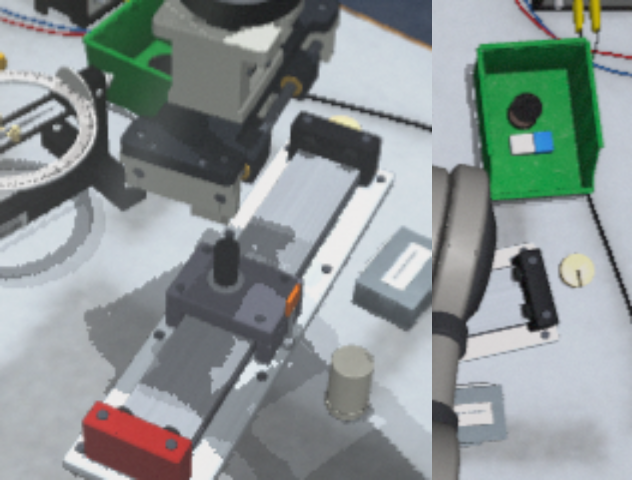

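Both objects lie in the bin, and the knob and flag (293,298) are clearly visible. Lower onto the knob and grip.

```bash
python3 -m crank '[{"fingers":0.2,"tx":0.6,"ty":0.04,"tz":-0.04,"roll":0.3},{"fingers":0.2,"tx":1.3,"ty":0.04,"tz":-0.04,"roll":0.3},{"fingers":0.2,"tx":1.9,"ty":0.04,"tz":-0.04,"roll":0.3},{"fingers":0.2,"tx":2.07,"ty":0.04,"tz":-0.04,"roll":0.3},{"fingers":0.2,"tx":2.07,"ty":0.04,"tz":-0.04,"roll":0.3},{"fingers":-1,"tx":2.07,"ty":0.04,"tz":-0.04,"roll":0.3},{"fingers":-1,"tx":2.07,"ty":0.04,"tz":-0.04,"roll":0.3},{"fingers":-1,"tx":2.07,"ty":0.04,"tz":-0.04,"roll":0.3}]' 8; python3 -m crank '[{"fingers":-1,"tx":2.4e-2,"ty":0,"tz":0,"roll":0},{"fingers":-1,"tx":0,"ty":0,"tz":0,"roll":0},{"fingers":-1,"tx":0,"ty":0,"tz":0,"roll":0},{"fingers":-1,"tx":0,"ty":0,"tz":0,"roll":0},{"fingers":-1,"tx":0,"ty":0,"tz":0,"roll":0},{"fingers":-1,"tx":0,"ty":0,"tz":0,"roll":0},{"fingers":-1,"tx":0,"ty":0,"tz":0,"roll":0},{"fingers":-1,"tx":0,"ty":0,"tz":0,"roll":0}]' 15;python3 -c "
from h import *
p,d=snap('scene'); cv2.imwrite('pics/s3.png',cv2.resize(p[140:340,260:440,::-1],None,fx=2.4,fy=2.4))
go(.4738-.211*.124,-.0463+.977*.124,.085,-77.8)"
```

```text
time: 13.35
tool_pos: [0.4718, -0.0303, 0.0874]
tool_rot: [2.613, 1.57, -0.315]
contact_force: [-0.4, -0.4, 0.3]
opening: 0.0297
time: 14.35
tool_pos: [0.4715, -0.0301, 0.0863]
tool_rot: [-0.844, 1.57, 2.511]
contact_force: [4.8, 2.1, -14.1]
opening: 0.0177
t=14.40 pos [ 0.4716 -0.0301  0.0863] yaw -77.8 open 0.0177 F [  5.    2.5 -13.6] -> tx,ty,tz [ 0.03 -2.69  0.03] roll 0.00
```

```bash
cat >> h.py <<'E'
U=np.array([-.211,.9775,0]); N=np.array([.9775,.211,0]); C=np.array([.466,-.0479,0])
def lean():
    "carriage place from TCP; flag centroid's offset along the rail from TCP, its height, blob area and tilt"
    o=observe(); p,_=snap("scene"); h=cv2.cvtColor(p,cv2.COLOR_RGB2HSV)
    m=((h[...,0]>5)&(h[...,0]<20)&(h[...,1]>170)&(h[...,2]>90)).astype(np.uint8); m[:160]=0;m[370:]=0;m[:,:280]=0;m[:,440:]=0
    n,l,s,c=cv2.connectedComponentsWithStats(m)
    t=o["tool_pos"]; a=(t-C)@U
    if n<2: print("t=%.2f"%o["time"],"s=%.4f"%a,"no flag"); return
    i=1+np.argmax(s[1:,4]); u,v=c[i]; e,d=ray("scene",u,v); q0=t-.058*N
    P=e+d*((q0-e)@N)/(d@N)
    print("t=%.2f s=%.4f"%(o["time"],a),"z=%.4f"%t[2],"F",o["contact_force"].round(0),"px %.1f %.1f area %d"%(u,v,s[i,4]),"off=%.4f h=%.4f"%((P-t)@U,P[2]),"yaw %.1f"%(np.degrees(np.arctan2(*(R.from_euler("xyz",o["tool_rot"]).as_matrix()[1::-1,1])))))
E
python3 -c "
from h import *
lean()"
python3 -m crank '[{"fingers":-1,"tx":0,"ty":-0.2,"tz":0,"roll":0},{"fingers":-1,"tx":0,"ty":-0.4,"tz":0,"roll":0},{"fingers":-1,"tx":0,"ty":-0.6,"tz":0,"roll":0},{"fingers":-1,"tx":0,"ty":-0.8,"tz":0,"roll":0},{"fingers":-1,"tx":0,"ty":-1,"tz":0,"roll":0},{"fingers":-1,"tx":0,"ty":-1.2,"tz":0,"roll":0},{"fingers":-1,"tx":0,"ty":-1.4,"tz":0,"roll":0},{"fingers":-1,"tx":0,"ty":-1.4,"tz":0,"roll":0}]'; python3 -c "
from h import *
lean()
p=np.load('scene_p.npy'); cv2.imwrite('pics/s4.png',cv2.resize(p[140:370,240:440,::-1],None,fx=2.4,fy=2.4))"
```

```text
t=14.40 s=0.0163 z=0.0863 F [  5.   2. -14.] px 382.0 261.9 area 7 off=0.0068 h=0.0712 yaw -77.8
time: 15.45
tool_pos: [0.4597, 0.0249, 0.0863]
tool_rot: [-1.2, 1.571, 2.155]
contact_force: [4.2, 3.2, -15.6]
opening: 0.0176
t=15.45 s=0.0725 z=0.0863 F [  4.   3. -16.] px 366.8 286.5 area 4 off=0.0118 h=0.0712 yaw -77.8
```

View pics/s4.png

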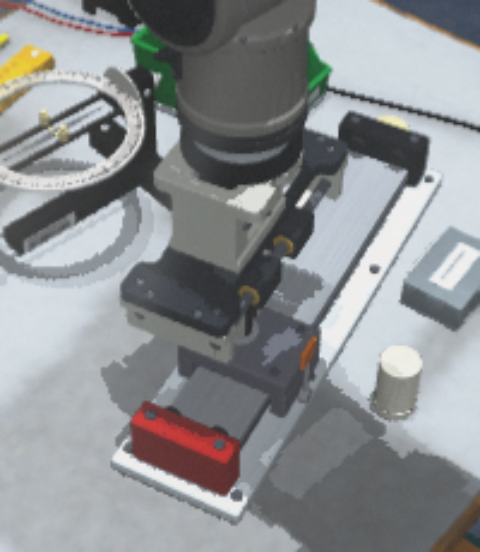

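The carriage follows the knob and the flag at (309,350) is upright; the colour mask is too tight in shadow, so I'll loosen it.

```bash
python3 -c "
from h import *
p=np.load('scene_p.npy'); print(p[278:296,362:376].tolist()[8]); h=cv2.cvtColor(p,cv2.COLOR_RGB2HSV)
print(h[286,362:376].tolist())
for S,V in((100,40),(130,50),(150,60)):
    m=(h[...,0]>3)&(h[...,0]<22)&(h[...,1]>S)&(h[...,2]>V); m[:160]=0;m[370:]=0;m[:,:280]=0;m[:,440:]=0
    y,x=np.nonzero(m); print(S,V,len(x),x.min(),x.max(),y.min(),y.max(),x.mean(),y.mean())
"
```

```text
[[81, 82, 91], [80, 81, 89], [79, 81, 87], [84, 79, 80], [136, 81, 52], [152, 87, 49], [130, 75, 47], [113, 71, 50], [111, 70, 51], [83, 74, 69], [71, 73, 78], [185, 195, 204], [222, 230, 235], [222, 229, 234]]
[[117, 28, 91], [117, 26, 89], [113, 23, 87], [174, 15, 84], [10, 158, 136], [11, 173, 152], [10, 163, 130], [10, 142, 113], [10, 138, 111], [11, 43, 83], [111, 23, 78], [104, 24, 204], [102, 14, 235], [103, 13, 234]]
100 40 175 340 439 239 369 398.22285714285715 321.42285714285714
130 50 63 360 437 240 369 384.1111111111111 305.9047619047619
150 60 29 365 371 280 293 367.3448275862069 286.3448275862069
```

```bash
python3 - <<'E'
s=open("h.py").read()
a=s.index("    m=((h[...,0]>5)"); b=s.index("    n,l,s,c=")
s=s[:a]+'''    K,D,T=KD("scene"); w=(o["tool_pos"]-.058*N+.007*U)*[1,1,0]+[0,0,.06]; W=np.linalg.inv(T)
    eu,ev=cv2.projectPoints(w[None],cv2.Rodrigues(W[:3,:3])[0],W[:3,3],K,D)[0].ravel().astype(int)
    m=((h[...,0]>3)&(h[...,0]<22)&(h[...,1]>105)&(h[...,2]>50)).astype(np.uint8); k=np.zeros_like(m); k[ev-26:ev+26,eu-26:eu+26]=1; m*=k
'''+s[b:]
open("h.py","w").write(s)
E
python3 -c "
from h import *
lean()"
python3 -m crank '[{"fingers":-1,"tx":0,"ty":-0.2,"tz":0,"roll":0},{"fingers":-1,"tx":0,"ty":-0.4,"tz":0,"roll":0},{"fingers":-1,"tx":0,"ty":-0.6,"tz":0,"roll":0},{"fingers":-1,"tx":0,"ty":-0.8,"tz":0,"roll":0},{"fingers":-1,"tx":0,"ty":-1,"tz":0,"roll":0},{"fingers":-1,"tx":0,"ty":-1.15,"tz":0,"roll":0},{"fingers":-1,"tx":0,"ty":-1.25,"tz":0,"roll":0},{"fingers":-1,"tx":0,"ty":-1.3,"tz":0,"roll":0}]'; python3 -c "
from h import *
lean()"
```

```text
t=15.50 s=0.0725 z=0.0863 F [  6.   3. -16.] px 367.9 286.4 area 54 off=0.0069 h=0.0662 yaw -77.8
time: 16.55
tool_pos: [0.4494, 0.0734, 0.0863]
tool_rot: [1.575, 1.567, -1.352]
contact_force: [7.0, -19.1, -18.1]
opening: 0.0172
t=16.55 s=0.1221 z=0.0863 F [  7. -19. -18.] px 354.8 307.7 area 55 off=0.0064 h=0.0657 yaw -77.7
```

Pressing the red stop with 19 N at s=0.122, so it is home. Now the slow stroke towards black, with a flag reading every 10 mm or so.

```bash
python3 -m crank '[{"fingers":-1,"tx":0,"ty":0.1,"tz":0,"roll":0},{"fingers":-1,"tx":0,"ty":0.2,"tz":0,"roll":0},{"fingers":-1,"tx":0,"ty":0.3,"tz":0,"roll":0},{"fingers":-1,"tx":0,"ty":0.4,"tz":0,"roll":0},{"fingers":-1,"tx":0,"ty":0.5,"tz":0,"roll":0},{"fingers":-1,"tx":0,"ty":0.6,"tz":0,"roll":0},{"fingers":-1,"tx":0,"ty":0.7,"tz":0,"roll":0},{"fingers":-1,"tx":0,"ty":0.7,"tz":0,"roll":0}]' >/dev/null; python3 -c "
from h import *
lean()"
python3 -m crank '[{"fingers":-1,"tx":0,"ty":0.05,"tz":0,"roll":0},{"fingers":-1,"tx":0,"ty":0.1,"tz":0,"roll":0},{"fingers":-1,"tx":0,"ty":0.15,"tz":0,"roll":0},{"fingers":-1,"tx":0,"ty":0.2,"tz":0,"roll":0},{"fingers":-1,"tx":0,"ty":0.25,"tz":0,"roll":0},{"fingers":-1,"tx":0,"ty":0.3,"tz":0,"roll":0},{"fingers":-1,"tx":0,"ty":0.3,"tz":0,"roll":0},{"fingers":-1,"tx":0,"ty":0.3,"tz":0,"roll":0}]' >/dev/null; python3 -c "
from h import *
lean()"
python3 -m crank '[{"fingers":-1,"tx":0,"ty":0.05,"tz":0,"roll":0},{"fingers":-1,"tx":0,"ty":0.1,"tz":0,"roll":0},{"fingers":-1,"tx":0,"ty":0.15,"tz":0,"roll":0},{"fingers":-1,"tx":0,"ty":0.2,"tz":0,"roll":0},{"fingers":-1,"tx":0,"ty":0.25,"tz":0,"roll":0},{"fingers":-1,"tx":0,"ty":0.3,"tz":0,"roll":0},{"fingers":-1,"tx":0,"ty":0.3,"tz":0,"roll":0},{"fingers":-1,"tx":0,"ty":0.3,"tz":0,"roll":0}]' >/dev/null; python3 -c "
from h import *
lean()"
python3 -m crank '[{"fingers":-1,"tx":0,"ty":0.05,"tz":0,"roll":0},{"fingers":-1,"tx":0,"ty":0.1,"tz":0,"roll":0},{"fingers":-1,"tx":0,"ty":0.15,"tz":0,"roll":0},{"fingers":-1,"tx":0,"ty":0.2,"tz":0,"roll":0},{"fingers":-1,"tx":0,"ty":0.25,"tz":0,"roll":0},{"fingers":-1,"tx":0,"ty":0.3,"tz":0,"roll":0},{"fingers":-1,"tx":0,"ty":0.3,"tz":0,"roll":0},{"fingers":-1,"tx":0,"ty":0.3,"tz":0,"roll":0}]' >/dev/null; python3 -c "
from h import *
lean()"
python3 -m crank '[{"fingers":-1,"tx":0,"ty":0.05,"tz":0,"roll":0},{"fingers":-1,"tx":0,"ty":0.1,"tz":0,"roll":0},{"fingers":-1,"tx":0,"ty":0.15,"tz":0,"roll":0},{"fingers":-1,"tx":0,"ty":0.2,"tz":0,"roll":0},{"fingers":-1,"tx":0,"ty":0.25,"tz":0,"roll":0},{"fingers":-1,"tx":0,"ty":0.3,"tz":0,"roll":0},{"fingers":-1,"tx":0,"ty":0.3,"tz":0,"roll":0},{"fingers":-1,"tx":0,"ty":0.3,"tz":0,"roll":0}]' >/dev/null; python3 -c "
from h import *
lean()"
```

```text
t=17.60 s=0.0960 z=0.0863 F [  6.   1. -17.] px 361.7 296.4 area 52 off=0.0069 h=0.0660 yaw -77.8
t=18.65 s=0.0843 z=0.0863 F [  5.   3. -15.] px 364.8 291.5 area 53 off=0.0069 h=0.0657 yaw -77.8
t=19.70 s=0.0723 z=0.0863 F [  6.   3. -16.] px 367.9 286.4 area 55 off=0.0069 h=0.0660 yaw -77.8
t=20.75 s=0.0612 z=0.0863 F [  4.   8. -15.] px 370.5 282.3 area 48 off=0.0078 h=0.0657 yaw -77.8
t=21.80 s=0.0485 z=0.0863 F [  6.   3. -15.] px 369.0 285.9 area 48 off=0.0262 h=0.0625 yaw -77.8
```

The lean starts around s=0.06 and is strong at 0.0485, so I'll use finer steps here.

```bash
python3 -m crank '[{"fingers":-1,"tx":0,"ty":0.02,"tz":0,"roll":0},{"fingers":-1,"tx":0,"ty":0.05,"tz":0,"roll":0},{"fingers":-1,"tx":0,"ty":0.08,"tz":0,"roll":0},{"fingers":-1,"tx":0,"ty":0.1,"tz":0,"roll":0},{"fingers":-1,"tx":0,"ty":0.1,"tz":0,"roll":0},{"fingers":-1,"tx":0,"ty":0.1,"tz":0,"roll":0},{"fingers":-1,"tx":0,"ty":0.1,"tz":0,"roll":0},{"fingers":-1,"tx":0,"ty":0.1,"tz":0,"roll":0}]' >/dev/null; python3 -c "
from h import *
lean()"
python3 -m crank '[{"fingers":-1,"tx":0,"ty":0.02,"tz":0,"roll":0},{"fingers":-1,"tx":0,"ty":0.05,"tz":0,"roll":0},{"fingers":-1,"tx":0,"ty":0.08,"tz":0,"roll":0},{"fingers":-1,"tx":0,"ty":0.1,"tz":0,"roll":0},{"fingers":-1,"tx":0,"ty":0.1,"tz":0,"roll":0},{"fingers":-1,"tx":0,"ty":0.1,"tz":0,"roll":0},{"fingers":-1,"tx":0,"ty":0.1,"tz":0,"roll":0},{"fingers":-1,"tx":0,"ty":0.1,"tz":0,"roll":0}]' >/dev/null; python3 -c "
from h import *
lean()"
python3 -m crank '[{"fingers":-1,"tx":0,"ty":0.02,"tz":0,"roll":0},{"fingers":-1,"tx":0,"ty":0.05,"tz":0,"roll":0},{"fingers":-1,"tx":0,"ty":0.08,"tz":0,"roll":0},{"fingers":-1,"tx":0,"ty":0.1,"tz":0,"roll":0},{"fingers":-1,"tx":0,"ty":0.1,"tz":0,"roll":0},{"fingers":-1,"tx":0,"ty":0.1,"tz":0,"roll":0},{"fingers":-1,"tx":0,"ty":0.1,"tz":0,"roll":0},{"fingers":-1,"tx":0,"ty":0.1,"tz":0,"roll":0}]' >/dev/null; python3 -c "
from h import *
lean()"
python3 -m crank '[{"fingers":-1,"tx":0,"ty":0.02,"tz":0,"roll":0},{"fingers":-1,"tx":0,"ty":0.05,"tz":0,"roll":0},{"fingers":-1,"tx":0,"ty":0.08,"tz":0,"roll":0},{"fingers":-1,"tx":0,"ty":0.1,"tz":0,"roll":0},{"fingers":-1,"tx":0,"ty":0.1,"tz":0,"roll":0},{"fingers":-1,"tx":0,"ty":0.1,"tz":0,"roll":0},{"fingers":-1,"tx":0,"ty":0.1,"tz":0,"roll":0},{"fingers":-1,"tx":0,"ty":0.1,"tz":0,"roll":0}]' >/dev/null; python3 -c "
from h import *
lean()"

```

```text
t=22.85 s=0.0446 z=0.0863 F [  6.   4. -14.] px 370.0 284.3 area 51 off=0.0261 h=0.0625 yaw -77.8
t=23.90 s=0.0406 z=0.0863 F [  5.   5. -14.] px 371.7 281.1 area 52 off=0.0235 h=0.0635 yaw -77.8
t=24.95 s=0.0365 z=0.0863 F [  5.   3. -14.] px 374.2 276.6 area 50 off=0.0179 h=0.0651 yaw -77.8
t=26.00 s=0.0325 z=0.0863 F [  5.   3. -15.] px 377.3 271.4 area 50 off=0.0094 h=0.0658 yaw -77.8
```

Peak at s≈0.0466: the readings at 0.0485 and 0.0446 are equal. The whole lean spans about 0.062 to 0.032. Continue to the black stop.

```bash
for i in 1; do :; done; python3 -m crank '[{"fingers":-1,"tx":0,"ty":0.14,"tz":0,"roll":0},{"fingers":-1,"tx":0,"ty":0.28,"tz":0,"roll":0},{"fingers":-1,"tx":0,"ty":0.42,"tz":0,"roll":0},{"fingers":-1,"tx":0,"ty":0.56,"tz":0,"roll":0},{"fingers":-1,"tx":0,"ty":0.7,"tz":0,"roll":0},{"fingers":-1,"tx":0,"ty":0.84,"tz":0,"roll":0},{"fingers":-1,"tx":0,"ty":0.95,"tz":0,"roll":0},{"fingers":-1,"tx":0,"ty":0.95,"tz":0,"roll":0}]' >/dev/null; python3 -c "
from h import *
lean()"
python3 -m crank '[{"fingers":-1,"tx":0,"ty":0.14,"tz":0,"roll":0},{"fingers":-1,"tx":0,"ty":0.28,"tz":0,"roll":0},{"fingers":-1,"tx":0,"ty":0.42,"tz":0,"roll":0},{"fingers":-1,"tx":0,"ty":0.56,"tz":0,"roll":0},{"fingers":-1,"tx":0,"ty":0.7,"tz":0,"roll":0},{"fingers":-1,"tx":0,"ty":0.84,"tz":0,"roll":0},{"fingers":-1,"tx":0,"ty":0.95,"tz":0,"roll":0},{"fingers":-1,"tx":0,"ty":0.95,"tz":0,"roll":0}]' >/dev/null; python3 -c "
from h import *
lean()"
python3 -m crank '[{"fingers":-1,"tx":0,"ty":0.14,"tz":0,"roll":0},{"fingers":-1,"tx":0,"ty":0.28,"tz":0,"roll":0},{"fingers":-1,"tx":0,"ty":0.42,"tz":0,"roll":0},{"fingers":-1,"tx":0,"ty":0.56,"tz":0,"roll":0},{"fingers":-1,"tx":0,"ty":0.7,"tz":0,"roll":0},{"fingers":-1,"tx":0,"ty":0.84,"tz":0,"roll":0},{"fingers":-1,"tx":0,"ty":0.95,"tz":0,"roll":0},{"fingers":-1,"tx":0,"ty":0.95,"tz":0,"roll":0}]' >/dev/null; python3 -c "
from h import *
lean()"
python3 -m crank '[{"fingers":-1,"tx":0,"ty":0.14,"tz":0,"roll":0},{"fingers":-1,"tx":0,"ty":0.28,"tz":0,"roll":0},{"fingers":-1,"tx":0,"ty":0.42,"tz":0,"roll":0},{"fingers":-1,"tx":0,"ty":0.56,"tz":0,"roll":0},{"fingers":-1,"tx":0,"ty":0.7,"tz":0,"roll":0},{"fingers":-1,"tx":0,"ty":0.8,"tz":0,"roll":0},{"fingers":-1,"tx":0,"ty":0.85,"tz":0,"roll":0},{"fingers":-1,"tx":0,"ty":0.85,"tz":0,"roll":0}]' >/dev/null; python3 -c "
from h import *
lean()"
```

```text
t=27.05 s=-0.0058 z=0.0863 F [  5.   1. -15.] px 387.2 255.3 area 43 off=0.0061 h=0.0657 yaw -77.8
t=28.10 s=-0.0437 z=0.0863 F [  5.   1. -14.] px 395.6 241.6 area 40 off=0.0064 h=0.0655 yaw -77.8
t=29.15 s=-0.0816 z=0.0863 F [  5.   1. -15.] px 403.9 228.0 area 35 off=0.0062 h=0.0661 yaw -77.8
t=30.20 s=-0.1152 z=0.0864 F [  4.   3. -14.] px 411.1 216.5 area 36 off=0.0044 h=0.0653 yaw -77.8
```

```bash
python3 -m crank '[{"fingers":-1,"tx":0,"ty":0.06,"tz":0,"roll":0},{"fingers":-1,"tx":0,"ty":0.12,"tz":0,"roll":0},{"fingers":-1,"tx":0,"ty":0.18,"tz":0,"roll":0},{"fingers":-1,"tx":0,"ty":0.22,"tz":0,"roll":0},{"fingers":-1,"tx":0,"ty":0.26,"tz":0,"roll":0},{"fingers":-1,"tx":0,"ty":0.29,"tz":0,"roll":0},{"fingers":-1,"tx":0,"ty":0.31,"tz":0,"roll":0},{"fingers":-1,"tx":0,"ty":0.31,"tz":0,"roll":0}]'; python3 -c "
from h import *
lean(); go(*(C+N*.0078+U*.0466)[:2],.0863,-77.8)"
```

```text
time: 31.25
tool_pos: [0.5014, -0.1695, 0.0863]
tool_rot: [-1.183, 1.567, 2.171]
contact_force: [3.6, 7.6, -12.0]
opening: 0.0177
t=31.25 s=-0.1263 z=0.0863 F [  4.   8. -12.] px 413.3 212.7 area 36 off=0.0050 h=0.0661 yaw -77.8
t=31.30 pos [ 0.5014 -0.1695  0.0863] yaw -77.8 open 0.0178 F [  3.7   8.2 -11.3] -> tx,ty,tz [ 0.02 -4.32  0.03] roll 0.00
```

```bash
python3 -m crank '[{"fingers":-1,"tx":0,"ty":0.02,"tz":0,"roll":0},{"fingers":-1,"tx":0,"ty":0.04,"tz":0,"roll":0},{"fingers":-1,"tx":0,"ty":0.06,"tz":0,"roll":0},{"fingers":-1,"tx":0,"ty":0.06,"tz":0,"roll":0},{"fingers":-1,"tx":0,"ty":0.06,"tz":0,"roll":0},{"fingers":-1,"tx":0,"ty":0.06,"tz":0,"roll":0},{"fingers":-1,"tx":0,"ty":0.06,"tz":0,"roll":0},{"fingers":-1,"tx":0,"ty":0.06,"tz":0,"roll":0}]'; python3 -c "
from h import *
lean(); go(*(C+N*.0078+U*.0466)[:2],.0863,-77.8)"
```

```text
time: 32.3
tool_pos: [0.5014, -0.1696, 0.0863]
tool_rot: [-1.28, 1.563, 2.075]
contact_force: [4.0, 16.6, -7.6]
opening: 0.0175
t=32.30 s=-0.1265 z=0.0863 F [ 4. 17. -8.] px 413.2 212.9 area 37 off=0.0055 h=0.0659 yaw -77.8
t=32.35 pos [ 0.5014 -0.1697  0.0863] yaw -77.8 open 0.0177 F [ 4.4 17.  -7.3] -> tx,ty,tz [ 0.03 -4.33  0.03] roll 0.00
```

The carriage stalls at s=-0.1265 with 17 N. Measured travel is 248.6 mm against 248 mm nominal, so it is home at black. Now back to the tight spot.

```bash
python3 -m crank '[{"fingers":-1,"tx":0,"ty":-0.25,"tz":0,"roll":0},{"fingers":-1,"tx":0,"ty":-0.5,"tz":0,"roll":0},{"fingers":-1,"tx":0,"ty":-0.75,"tz":0,"roll":0},{"fingers":-1,"tx":0,"ty":-1,"tz":0,"roll":0},{"fingers":-1,"tx":0,"ty":-1.25,"tz":0,"roll":0},{"fingers":-1,"tx":0,"ty":-1.5,"tz":0,"roll":0},{"fingers":-1,"tx":0,"ty":-1.75,"tz":0,"roll":0},{"fingers":-1,"tx":0,"ty":-2,"tz":0,"roll":0}]'; python3 -m crank '[{"fingers":-1,"tx":0,"ty":-0.25,"tz":0,"roll":0},{"fingers":-1,"tx":0,"ty":-0.5,"tz":0,"roll":0},{"fingers":-1,"tx":0,"ty":-0.75,"tz":0,"roll":0},{"fingers":-1,"tx":0,"ty":-1,"tz":0,"roll":0},{"fingers":-1,"tx":0,"ty":-1.25,"tz":0,"roll":0},{"fingers":-1,"tx":0,"ty":-1.5,"tz":0,"roll":0},{"fingers":-1,"tx":0,"ty":-1.75,"tz":0,"roll":0},{"fingers":-1,"tx":0,"ty":-2,"tz":0,"roll":0}]'; python3 -c "
from h import *
lean(); go(*(C+N*.0078+U*.0466)[:2],.0863,-77.8)"
```

```text
time: 33.35
tool_pos: [0.4856, -0.0957, 0.0864]
tool_rot: [1.325, 1.57, -1.603]
contact_force: [5.4, -2.1, -19.8]
opening: 0.0175
time: 34.35
tool_pos: [0.4688, -0.0176, 0.0864]
tool_rot: [1.626, 1.57, -1.302]
contact_force: [4.8, -3.7, -20.9]
opening: 0.0174
t=34.35 s=0.0290 z=0.0864 F [  5.  -4. -21.] px 378.8 268.8 area 50 off=0.0065 h=0.0659 yaw -77.8
t=34.40 pos [ 0.4686 -0.0166  0.0864] yaw -77.8 open 0.0178 F [  6.    2.2 -21.5] -> tx,ty,tz [ 0.   -0.41  0.03] roll 0.00
```

```bash
python3 -m crank '[{"fingers":-1,"tx":0,"ty":-0.1,"tz":0,"roll":0},{"fingers":-1,"tx":0,"ty":-0.2,"tz":0,"roll":0},{"fingers":-1,"tx":0,"ty":-0.3,"tz":0,"roll":0},{"fingers":-1,"tx":0,"ty":-0.38,"tz":0,"roll":0},{"fingers":-1,"tx":0,"ty":-0.41,"tz":0,"roll":0},{"fingers":-1,"tx":0,"ty":-0.41,"tz":0,"roll":0},{"fingers":-1,"tx":0,"ty":-0.41,"tz":0,"roll":0},{"fingers":-1,"tx":0,"ty":-0.41,"tz":0,"roll":0}]'; python3 -c "
from h import *
lean(); go(*(C+N*.0078+U*.0466)[:2],.0863,-77.8)"
```

```text
time: 35.4
tool_pos: [0.4654, -0.0017, 0.0864]
tool_rot: [1.628, 1.57, -1.3]
contact_force: [5.3, -0.7, -20.9]
opening: 0.0176
t=35.40 s=0.0453 z=0.0864 F [  5.  -1. -21.] px 369.8 284.9 area 49 off=0.0264 h=0.0619 yaw -77.8
t=35.45 pos [ 0.4654 -0.0017  0.0864] yaw -77.8 open 0.0175 F [  5.6  -1.  -20.2] -> tx,ty,tz [ 0.   -0.03  0.03] roll 0.00
```

```bash
python3 -m crank '[{"fingers":-1,"tx":0,"ty":-0.03,"tz":0,"roll":0},{"fingers":-1,"tx":0,"ty":-0.03,"tz":0,"roll":0},{"fingers":-1,"tx":0,"ty":-0.03,"tz":0,"roll":0},{"fingers":-1,"tx":0,"ty":-0.03,"tz":0,"roll":0},{"fingers":0.1,"tx":0,"ty":-0.03,"tz":0,"roll":0},{"fingers":0.1,"tx":0,"ty":-0.03,"tz":0,"roll":0},{"fingers":0.1,"tx":0,"ty":-0.03,"tz":0,"roll":0},{"fingers":0.1,"tx":0,"ty":-0.03,"tz":0,"roll":0}]'; python3 -c "
from h import *
lean()"; python3 -m crank '[{"fingers":0.1,"tx":0,"ty":0,"tz":0,"roll":0},{"fingers":0.1,"tx":-0.2,"ty":0,"tz":0,"roll":0},{"fingers":0.1,"tx":-0.6,"ty":0,"tz":0,"roll":0},{"fingers":0.1,"tx":-1.2,"ty":0,"tz":0,"roll":0},{"fingers":0.1,"tx":-2,"ty":0,"tz":0,"roll":0},{"fingers":0.1,"tx":-2.8,"ty":0,"tz":0,"roll":0},{"fingers":0.1,"tx":-3.2,"ty":0,"tz":0,"roll":0},{"fingers":0.1,"tx":-3.2,"ty":0,"tz":0,"roll":0}]'; python3 -c "
from h import *
lean()
p=np.load('scene_p.npy'); q,_=snap('top')
cv2.imwrite('pics/m2.png',np.hstack([cv2.resize(p[140:340,260:440,::-1],None,fx=2.4,fy=2.4), cv2.resize(q[110:350,370:470,::-1],None,fx=2,fy=2)]))"
```

```text
time: 36.45
tool_pos: [0.4652, -0.0002, 0.0873]
tool_rot: [2.535, 1.57, -0.394]
contact_force: [-0.6, -0.3, -0.6]
opening: 0.0496
t=36.45 s=0.0468 z=0.0873 F [-1. -0. -1.] px 369.4 285.4 area 50 off=0.0262 h=0.0619 yaw -77.8
time: 37.5
tool_pos: [0.4657, -0.0003, 0.2163]
tool_rot: [2.733, 1.567, -0.195]
contact_force: [0.5, -0.1, -0.4]
opening: 0.0503
t=37.50 s=0.0466 z=0.2163 F [ 1. -0. -0.] px 369.4 285.4 area 48 off=0.0251 h=0.0603 yaw -77.8
```

View pics/m2.png

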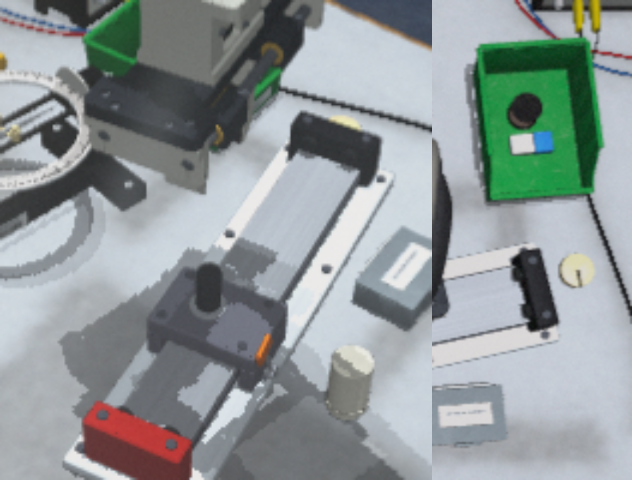

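The flag at (263,350) leans towards red at its peak value, with the same pixel before and after release. Both objects are in the bin, the can, box, weight and dip circle are in place, and the gripper is clear.

```bash
python3 -c "
from cell import hand_in
print(hand_in())"
```

```text
the job is handed in; nothing more can be done
None
```

I finished the job and handed it in at about 37.5 s of the 72 s allowed; `hand_in()` gives no verdict. The tight spot is at about +0.047 m on my measured scale (+0.049 m corrected), and the carriage stands there with the flag leaning.

- **Clearing the rail:** The eraser and the bobbin are in the green bin. The last top picture shows both lying on its floor.
- **Stroke:** The carriage went home against the red stop (measured +0.122 m, pressed with about 19 N) and then against the black stop (-0.1265 m, about 17 N). The measured travel is 248.6 mm against 248 mm nominal, so my scale reads about 2 mm low.
- **Flag:** It leaned from about +0.062 to +0.032 m, most at about +0.047 m. Nowhere else on the stroke did it lean. Flag readings were about 12 mm apart down to the tight spot, 4 mm across it and up to 38 mm beyond it.
- **End state:** At the last check the flag's centre was displaced about 20 mm towards red. I estimate a lean of about 0.4 rad, from the image rather than from a joint reading. The flag stayed at the same pixel after the knob was released, and the gripper is well clear.
- **Surroundings:** In the last pictures the film can, fuse box and brass weight show no visible shift. Only part of the dip circle is in view, and that part looks unmoved. I checked these by eye, not by measurement.

Two readings were unexpected. The bobbin measured 27.5 mm between the pads instead of 31 mm, but it was held firmly. A steady 7–22 N vertical force showed while the knob was gripped and vanished on release.

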